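# Turn the display turntable until the signal hut is at the front

## Task

Gently turn the display turntable by pushing the studs on its rim with the fingertips, until the little flat-roofed signal hut stands at the front, right in line with the white diamond-shaped pointer on the turntable's foot. Leave it standing still there. Do not touch, lift or shift the models that ride on the deck, and do not disturb the things on the table.

Things in the scene. Friction and masses are not known exactly. Their poses are not given: they have to be found in the camera images.
- foot: fixed foot under the turntable: a black disc 156 mm wide and 10 mm high on the table, with a flat tongue that runs out towards its own -x to a white diamond-shaped pointer. Origin: centre of its underside, on the table, on the turning axis. Its -x is the front (roughly towards the robot, within about 20 degrees).
- arrow (a point): centre of the top of the white diamond-shaped pointer, 142 mm in front of the turning axis, 8 mm above the table; its tip is 160 mm from the axis. It marks the front. Fixed, and low enough that fingertips kept 12 mm or more above the table pass over it.
- hub (a point): centre of the top of the turning deck, on its upright axis, 32 mm above the table. The deck is a flat grey disc 220 mm wide and 14 mm thick (18 to 32 mm above the table), with a plain light wood top. It carries four models about 68 mm from the axis, a quarter turn apart.
- deck (a joint): turning angle of the deck, rad, 0 at the start whatever the start position, growing anticlockwise seen from above. It turns freely both ways (no stop within three turns), with light friction (about 0.06 N m, about 0.5 N at a stud), and stays where it is left.
- stud (a point): one of the eight equal black finger studs on the rim of the deck, 125 mm from the axis. The studs are level round bars, 12 mm thick with round ends, that stick straight out of the rim, 45 degrees apart, from 110 mm to 135 mm from the axis; their centre line is 25 mm and their top 31 mm above the table. A fingertip let down between two of them, outside the rim, can push one sideways along the circle.
- hut_spot (a point): the place on the top of the deck where the signal hut stands (turns with the deck), 68 mm from the axis; the hut starts within 5 mm of it. The studs stand 22.5, 67.5, 112.5... degrees from the direction axis-to-spot.
- signal_hut: model of a small grey concrete signal hut with a flat roof, 41 x 46 mm and 30 mm high, loose on the deck with its -x side facing outwards. Origin: centre of its underside.
- house: model house with a pitched dark green roof, 49 x 79 mm, 37 mm high, loose on the deck. Origin: centre of its underside. Leave it where it is on the deck.
- bus: model bus, 17 x 65 mm, 22 mm high, loose on the deck. Origin: centre of its underside. Leave it where it is on the deck.
- van: model van, 12 x 31 mm, 12 mm high, loose on the deck. Origin: centre of its underside. Leave it where it is on the deck.
- screwdriver_red: screwdriver, 141 mm long, lying on the table left of the turntable; leave alone
- scenic_glue: glue bottle, 32 mm wide, 82 mm tall, standing at the back left; leave alone
- rail_rubber: rubber block 27 x 62 x 19 mm, lying far left; leave alone
- parts_tin: open round tin, 59 mm wide, 21 mm high, left of the turntable; leave alone
- side_cutters: side cutters, 132 mm long, 12 mm high, lying right of the turntable; leave alone
- track_cleaner: bottle, 38 mm wide, 75 mm tall, standing to the right; leave alone
- paint_jar: paint jar, 30 mm wide, 34 mm high, standing at the front edge, right of the turntable; leave alone
Not all that is in view belongs to the job. Leave any orange or purple look-alike of the bus alone.

How it is judged:
At the end, for the whole second after the job is handed in: The hut stands at the front, its centre within 10 mm of the line from axis to pointer, upright, within 12 mm of its place on the deck; the deck is still (under 0.03 rad/s); the other models stand upright on the deck, 50 to 85 mm from its axis (y of signal_hut in the frame of foot between -0.01 and 0.01 m and x of signal_hut in the frame of foot below -0.05 m and horizontal distance between signal_hut and hut_spot below 0.012 m and angle between each of signal_hut, house, bus, van's own z axis and vertical below 0.1 rad and velocity of joint deck between -0.03 and 0.03 rad/s and linear speed of signal_hut below 0.01 m/s and horizontal distance between house and hub between 0.05 and 0.085 m and horizontal distance between bus and hub between 0.05 and 0.085 m and horizontal distance between van and hub between 0.05 and 0.085 m); the robot touches nothing.
It fails at once if a model on the deck is touched by the robot (over 0.3 N) (contact force between any of the fingers, the arm and signal_hut above 0.3 N or contact force between any of the fingers, the arm and house above 0.3 N or contact force between any of the fingers, the arm and bus above 0.3 N or contact force between any of the fingers, the arm and van above 0.3 N).
It fails at once if a model is lifted off the deck (over 8 mm) or falls off it (height (world z) of any of signal_hut, house, bus, van above 0.04 m or height (world z) of any of signal_hut, house, bus, van below 0.024 m).
It fails at once if the signal hut slides more than 15 mm from its place on the deck (horizontal distance between signal_hut and hut_spot above 0.015 m).
It fails at once if the deck is spun fast (over 2.5 rad/s) (velocity of joint deck above 2.5 rad/s or velocity of joint deck below -2.5 rad/s).
It fails at once if a thing on the table is moved more than 15 mm (distance of any of screwdriver_red, scenic_glue, rail_rubber, parts_tin, side_cutters, track_cleaner, paint_jar from where it was at the start of the episode above 0.015 m).
It also fails if it takes over 51 s, if anything falls off the work surface, if the arm or the gripper's body presses on something with over 40 N, if the wrist force passes 120 N, or if a joint passes its speed limit or range.

## Robot

A 6-joint arm with a two-finger parallel gripper is mounted at the origin on a cart in front of the work surface, level with it; the furniture and walls round the work are solid. World frame = base frame: x ahead of the robot, y to its left, z up, the work surface at z = 0. Lengths are in m, angles in rad, forces in N, time in s.
With the tool pointing down it reaches from about 0.375 to 0.9 m from the base axis. Payload 3.1 kg.
Tool frame: the origin (TCP) lies midway between the tips of the shut fingers; the grasp point (between the pads) lies 19 mm behind it; x points along the fingers, y is the direction in which the jaws open and shut, and the axes are right-handed (so a half turn about x gives the same grasp; the last joint's range is limited). The gripper opens to 85 mm and grips with 20 to 120 N. Pads are 22 mm wide; open, the fingers measure 114 mm over their backs; the gripper's body (76 mm by 85 mm) begins 54 mm behind the grasp point. The pads swing forward as they close: fully open they stand 13 mm farther back than shut.
Start: joints at [1.058, 0.527, 1.433, -0, 1.181, -0.178], TCP at [0.205, 0.59, 0.231] pointing down, gripper open.
Joint ranges: [-3.08, 3.08], [-0.75, 2.2], [0.22, 2.44], [-1.43, 4.57], [0, 2.65], [-2.85, 2.85]. Speed limits (rad/s): [2.79, 2.79, 3.14, 3.14, 3.14, 3.14].

## Interface

Orientations are given as a unit quaternion [x, y, z, w].
In Python, from station import manip gives the robot as it stands.
- The arm moves only by the tool carry_out, never from a script. Its argument "commands" is a list that holds one entry, the list of rows, each a list of 7 numbers: the shift along the tool's x, y, z in units of 25 mm (1.0 is 25 mm), then the turn, a rotation vector about the tool's x, y, z in units of 5 degrees (1.0 is 5 degrees), then the finger opening in mm, from 0 to 85.4. A call has exactly 5 rows; each row is the pose to reach, as a shift and turn from the pose commanded when the call began, along the tool's axes at that moment; what a row does not reach only later rows make up. A row lasts 1/10 s, in which the tool goes at most 50 mm and 8.59 degrees, less where a joint would pass 70% of its speed; a pose out of reach is approached as far as the arm can. A call with a gripper value outside its range is refused whole. The fingers move at their own pace and stop on an object; "force" is the grip in N (left out, the last holds). Time passes only in rows, so rows that repeat a pose let the fingers close, or fill a call up. It gives the time, the measured TCP pose, the force and the opening at its end, in the units of the state.
- manip.sense(): the state, without advancing time (a new reading comes with each control period).
- manip.snapshot(name): name is "scene" or "top" or "wrist"; returns a dict with "image" (420x560x3 uint8, red, green, blue), "fx", "fy", "cx", "cy" (pixels), "k1" (the pictures are not rectified: a ray, as slopes to the right and down, at radius r is drawn at 1 + k1 r^2 times it, then the intrinsics apply), "rvec" (rotation vector, rad) and "tvec" (3), from world to camera coordinates, as OpenCV has them. Camera axes: x right, y down, z forward; pixel columns grow to the right and rows downward; lengths in m; the calibration is good to about 2 mm. A picture is of the moment at which its call begins. There is no depth.
- manip.sign_off(): hands the job in, once; it reports no verdict.
The state is a dict: "t": time; "q": joint angles; "qd": joint speeds; "tau": joint torques, N m; "tcp_pos": TCP position; "tool_rot": TCP orientation; "force": force on the tool from outside, world axes, zero at the start; "ft_torque": the same for the moment, N m; "finger_gap": opening from 0.0 (shut) to 1.0 (fully open).
Only numpy, scipy, OpenCV 4.12 (cv2) and the standard library are available. Lean on these libraries where they do the work, as an engineer would, in place of code of your own. Each camera call takes 0.05 s, during which the arm holds its last target.

## Working session

There is one attempt and no reset: what is moved stays moved. The work goes in short steps, Python scripts to look and compute and a tool call to move; the robot and the scene stay as the last step left them, time stands still between calls to the robot, and variables do not carry over. Pictures are saved under pics/ and viewed, and the job is handed in when it is done.

Besides the shell and the picture viewer there is one more tool, called as a command line: name --argument value ..., lists and objects as JSON in quotes. carry_out: Moves the arm, as the interface text tells. Its arguments: {"type":"object","properties":{"commands":{"type":"array"},"force":{"type":"number"}},"required":["commands"]}

```bash
mkdir -p pics; ls
cat > h.py <<'E'
import numpy as np, cv2
from station import manip
def snap(n,f):
    s=manip.snapshot(n); cv2.imwrite('pics/'+f+'.png',cv2.cvtColor(s['image'],cv2.COLOR_RGB2BGR))
    np.save('pics/'+f+'.npy',np.array([s,],dtype=object),allow_pickle=True); return s
def load(f): return np.load('pics/'+f+'.npy',allow_pickle=True)[0]
def cam(s):
    K=np.array([[s['fx'],0,s['cx']],[0,s['fy'],s['cy']],[0,0,1]]); d=np.array([s['k1'],0,0,0,0.])
    R=cv2.Rodrigues(np.array(s['rvec'],float))[0]; return K,d,R,np.array(s['tvec'],float)
def onplane(s,px,z):
    K,d,R,t=cam(s); n=cv2.undistortPoints(np.array(px,float).reshape(-1,1,2),K,d).reshape(-1,2)
    r=np.c_[n,np.ones(len(n))]@R; c=-R.T@t; return c+r*((z-c[2])/r[:,2])[:,None]
def proj(s,P):
    K,d,R,t=cam(s); return cv2.projectPoints(np.array(P,float).reshape(-1,1,3),np.array(s['rvec'],float),t,K,d)[0].reshape(-1,2)
E
python3 - <<'E'
from h import *
for n in('scene','top','wrist'): s=snap(n,n+'0'); print(n,{k:v for k,v in s.items() if k!='image'})
print(manip.sense())
E
```

```text
pics
scene {'fx': 440.35642773538166, 'fy': 440.35642773538166, 'cx': 283.9999855129903, 'cy': 208.30176117146758, 'k1': 0.026516611919975067, 'rvec': array([ 2.14809711, -0.95607143,  0.45255232]), 'tvec': array([-0.40137533,  0.31144369,  1.113506  ])}
top {'fx': 476.2373384747826, 'fy': 476.2373384747826, 'cx': 281.6125521520998, 'cy': 208.02853293867983, 'k1': -0.056912198854767344, 'rvec': array([ 2.20169379, -2.1437449 ,  0.13292802]), 'tvec': array([-0.03554876,  0.5776497 ,  1.33518499])}
wrist {'fx': 343.3410177241423, 'fy': 343.3410177241423, 'cx': 282.8822127249106, 'cy': 207.2404689957231, 'k1': 0.0008997532879934048, 'rvec': array([-2.33168216, -1.65884769, -0.27180396]), 'tvec': array([-0.62522296, -0.04066834,  0.38002365])}
{'t': 0.15, 'q': array([ 1.05753812e+00,  5.28289973e-01,  1.43362670e+00, -2.30869589e-05,
        1.18142392e+00, -1.78516398e-01]), 'qd': array([-0.00364759, -0.00302894, -0.00358163, -0.00022947,  0.00010111,
        0.00106823]), 'tau': array([ 1.43513803e-04, -4.42740190e+01, -1.78274775e+01, -3.01358341e-04,
        5.60681699e-03, -1.18517249e-05]), 'tcp_pos': array([0.20503331, 0.58981167, 0.23052953]), 'tool_rot': array([ 0.11721027,  0.69742845, -0.11837816,  0.69702362]), 'force': array([-0.2857298 , -0.47398868, -0.16649989]), 'ft_torque': array([-0.00344918,  0.03551123,  0.01462087]), 'finger_gap': 1.0007363247996293}
```

View pics/top0.png

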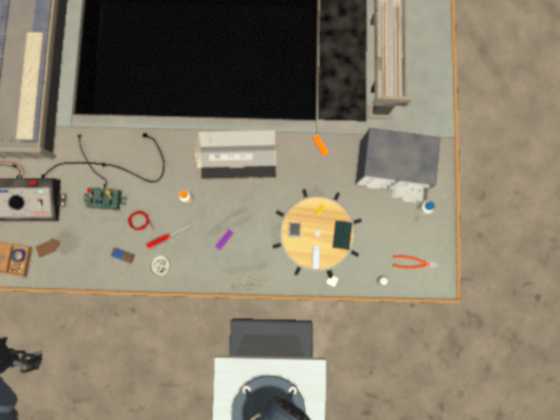

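View pics/scene0.png

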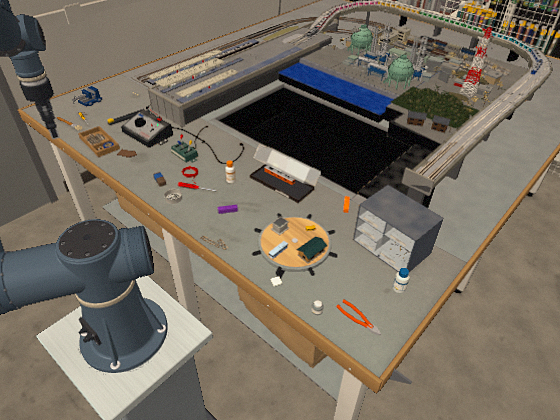

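View pics/wrist0.png

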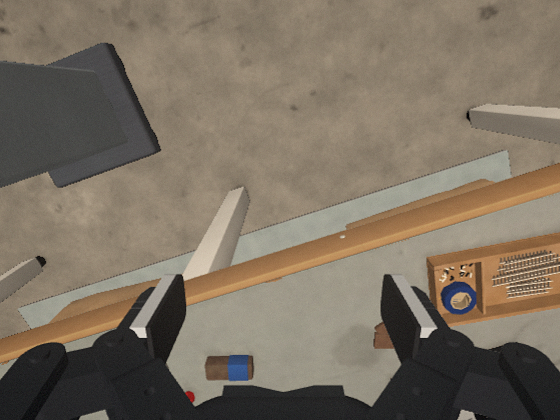

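Run:
```python
from h import *
a=cv2.imread('pics/top0.png')[175:300,255:450]; b=cv2.imread('pics/scene0.png')[190:330,220:400]
cv2.imwrite('pics/c1.png',cv2.resize(a,None,fx=4,fy=4,interpolation=cv2.INTER_CUBIC)); cv2.imwrite('pics/c2.png',cv2.resize(b,None,fx=4,fy=4,interpolation=cv2.INTER_CUBIC))
s=load('top0'); print(onplane(s,[[317,233],[332,281],[383,281],[412,262],[295,229]],0.03))
```

```text
[[ 0.50949512 -0.12321727  0.03      ]
 [ 0.37440553 -0.1683766   0.03      ]
 [ 0.37765608 -0.31403932  0.03      ]
 [ 0.4333841  -0.39754285  0.03      ]
 [ 0.5192771  -0.05999112  0.03      ]]
```

View pics/c1.png

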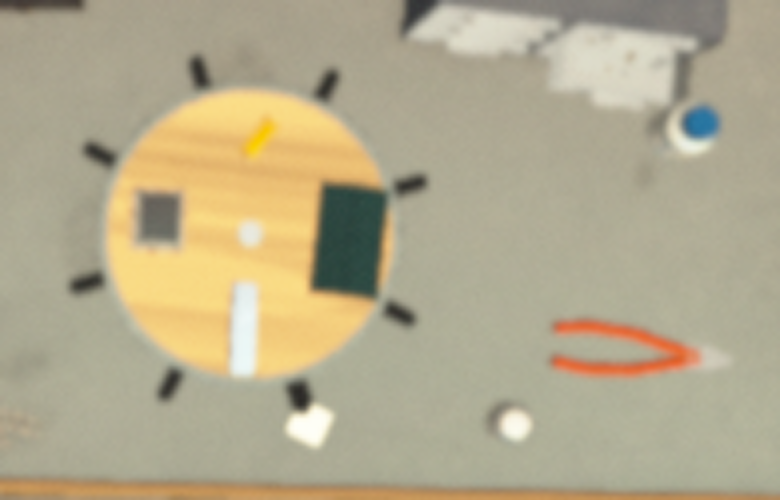

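View pics/c2.png

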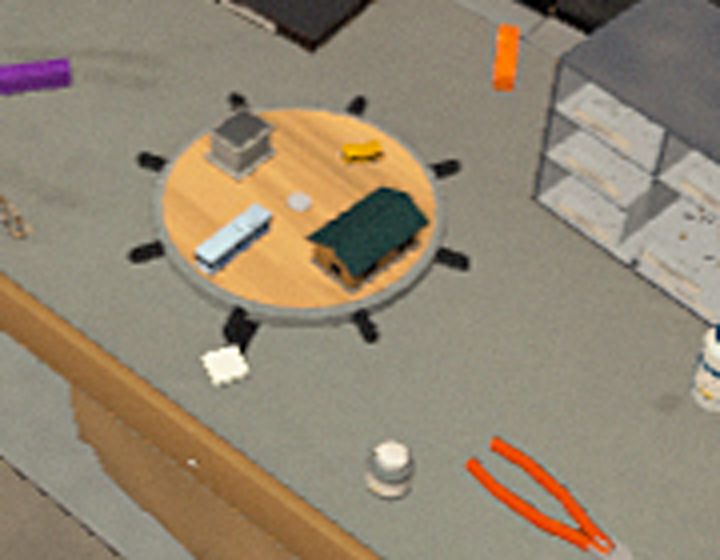

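```bash
cat > meas.py <<'E'
from h import *
from scipy.optimize import least_squares
def circ(P):
    f=lambda p:np.hypot(P[:,0]-p[0],P[:,1]-p[1])-p[2]
    return least_squares(f,[*P.mean(0)[:2],.11],loss='soft_l1',f_scale=.001).x
def meas(s,hubpx):
    im=s['image']; hsv=cv2.cvtColor(im,cv2.COLOR_RGB2HSV)
    H,S,V=[hsv[...,i].astype(int) for i in range(3)]
    wood=((H>8)&(H<28)&(S>70)&(V>120)).astype(np.uint8)
    n,l,st,ce=cv2.connectedComponentsWithStats(wood)
    k=l[hubpx[1]-12:hubpx[1]+12,hubpx[0]-12:hubpx[0]+12]; k=np.bincount(k[k>0]).argmax()
    c=cv2.findContours((l==k).astype(np.uint8),cv2.RETR_EXTERNAL,cv2.CHAIN_APPROX_NONE)[0]
    c=max(c,key=cv2.contourArea)[:,0]; h=cv2.convexHull(c)[:,0]
    P=onplane(s,h,.032); return circ(P),P
def blobs(s,mask,z,c,r0,r1,amin=4):
    n,l,st,ce=cv2.connectedComponentsWithStats(mask.astype(np.uint8)); o=[]
    for i in range(1,n):
        if st[i,4]<amin: continue
        p=onplane(s,[ce[i]],z)[0]; r=np.hypot(*(p[:2]-c))
        if r0<r<r1: o.append((ce[i].round(1).tolist(),int(st[i,4]),p.round(4).tolist(),round(r,4),round(np.degrees(np.arctan2(p[1]-c[1],p[0]-c[0])),1)))
    return o
def all(s,hubpx):
    cc,P=meas(s,hubpx); c=cc[:2]; print('circle',cc)
    im=s['image'].astype(int)
    hsv=cv2.cvtColor(s['image'],cv2.COLOR_RGB2HSV).astype(int)
    print('studs');[print(b) for b in blobs(s,im.max(2)<75,.025,c,.105,.14)]
    print('white');[print(b) for b in blobs(s,(im.min(2)>185)&(hsv[...,1]<50),.008,c,.12,.17)]
    print('hut');[print(b) for b in blobs(s,(im.max(2)<135)&(im.min(2)>60)&(hsv[...,1]<45),.062,c,.04,.09,10)]
    return c
E
python3 - <<'E'
from meas import *
all(load('top0'),(317,233)); all(load('scene0'),(295,241))
E
```

```text
circle [ 0.51003094 -0.12331137  0.10303724]
studs
([304.3, 192.7], 11, [0.6254, -0.0847, 0.025], np.float64(0.1217), np.float64(18.5))
([336.3, 196.0], 10, [0.6185, -0.1778, 0.025], np.float64(0.1214), np.float64(-26.7))
([279.5, 213.0], 10, [0.5645, -0.0145, 0.025], np.float64(0.1217), np.float64(63.4))
([357.4, 220.7], 10, [0.5483, -0.2399, 0.025], np.float64(0.1227), np.float64(-71.8))
([276.7, 245.2], 11, [0.4719, -0.009, 0.025], np.float64(0.1205), np.float64(108.5))
([354.5, 253.0], 10, [0.4552, -0.2324, 0.025], np.float64(0.1221), np.float64(-116.7))
([297.0, 270.5], 10, [0.4015, -0.0686, 0.025], np.float64(0.1216), np.float64(153.3))
([329.4, 273.4], 19, [0.3956, -0.1613, 0.025], np.float64(0.1206), np.float64(-161.6))
white
([332.3, 281.1], 76, [0.3731, -0.172, 0.008], np.float64(0.1453), np.float64(-160.4))
hut
([294.5, 229.2], 80, [0.5166, -0.0572, 0.062], np.float64(0.0664), np.float64(84.3))
circle [ 0.50819029 -0.12732888  0.10240015]
studs
([278.8, 214.7], 9, [0.5656, -0.0132, 0.025], np.float64(0.1278), np.float64(63.3))
([308.8, 215.9], 14, [0.6264, -0.0875, 0.025], np.float64(0.1248), np.float64(18.6))
([257.5, 230.0], 22, [0.4693, -0.0114, 0.025], np.float64(0.1223), np.float64(108.5))
([331.0, 231.6], 21, [0.6184, -0.1825, 0.025], np.float64(0.1232), np.float64(-26.6))
([256.2, 252.6], 30, [0.3999, -0.0735, 0.025], np.float64(0.121), np.float64(153.6))
([332.4, 254.3], 29, [0.546, -0.2418, 0.025], np.float64(0.1206), np.float64(-71.7))
([279.5, 271.7], 58, [0.3925, -0.1714, 0.025], np.float64(0.1238), np.float64(-159.2))
([310.7, 270.7], 31, [0.4546, -0.234, 0.025], np.float64(0.1193), np.float64(-116.7))
white
([275.8, 280.7], 67, [0.372, -0.1761, 0.008], np.float64(0.1447), np.float64(-160.3))
hut
([279.8, 221.2], 78, [0.5162, -0.0608, 0.062], np.float64(0.067), np.float64(83.1))
([320.6, 224.0], 11, [0.5909, -0.1595, 0.062], np.float64(0.0888), np.float64(-21.3))
```

Run:
```python
from h import *
from scipy.spatial.transform import Rotation as Ro
s=manip.sense(); R=Ro.from_quat(s['tool_rot']).as_matrix(); print(R.round(3)); yaw=np.degrees(np.arctan2(R[1,1],R[0,1])); print('yaw y',yaw)
q=s['q']; c0=np.radians(yaw)-q[0]+q[5]; off=.59; r0=np.hypot(*s['tcp_pos'][:2]); d=r0*np.sin(np.arctan2(s['tcp_pos'][1],s['tcp_pos'][0])-q[0]); print('c0',np.degrees(c0),'lateral',d)
H=np.array([.510,-.1245])
for th in (63.4,80,108.4,130,153.4,178.4):
    p=H+.128*np.array([np.cos(np.radians(th)),np.sin(np.radians(th))]); r=np.hypot(*p); q1=np.arctan2(p[1],p[0])-np.arcsin(d/r)
    for k in(90,-90):
        q6=q1+c0-np.radians(th+k); print(th,k,p.round(3),round(r,3),'q1',q1.round(2),'q6',((q6+np.pi)%(2*np.pi)-np.pi).round(2))
```

```text
[[-0.001  0.329  0.944]
 [-0.002  0.944 -0.329]
 [-1.    -0.002 -0.   ]]
yaw y 70.82122479525432
c0 0.0005175008910255427 lateral 0.11099366283162078
63.4 90 [ 0.567 -0.01 ] 0.567 q1 -0.21 q6 -2.89
63.4 -90 [ 0.567 -0.01 ] 0.567 q1 -0.21 q6 0.25
80 90 [0.532 0.002] 0.532 q1 -0.21 q6 3.11
80 -90 [0.532 0.002] 0.532 q1 -0.21 q6 -0.03
108.4 90 [ 0.47  -0.003] 0.47 q1 -0.25 q6 2.58
108.4 -90 [ 0.47  -0.003] 0.47 q1 -0.25 q6 -0.57
130 90 [ 0.428 -0.026] 0.429 q1 -0.32 q6 2.12
130 -90 [ 0.428 -0.026] 0.429 q1 -0.32 q6 -1.02
153.4 90 [ 0.396 -0.067] 0.401 q1 -0.45 q6 1.59
153.4 -90 [ 0.396 -0.067] 0.401 q1 -0.45 q6 -1.56
178.4 90 [ 0.382 -0.121] 0.401 q1 -0.59 q6 1.01
178.4 -90 [ 0.382 -0.121] 0.401 q1 -0.59 q6 -2.13
```

```bash
cat > go.py <<'E'
from h import *
from scipy.spatial.transform import Rotation as Ro
H=np.array([.510,-.1245])
def pose(th,r,z,k=0):
    t=np.radians(th); p=np.r_[H+r*np.array([np.cos(t),np.sin(t)]),z]
    y=np.array([np.sin(t),-np.cos(t),0]); x=np.array([0,0,-1.]); return p,np.c_[x,y,np.cross(x,y)]
def rel(p0,R0,p,R): return np.r_[R0.T@(p-p0)/.025, np.degrees(Ro.from_matrix(R0.T@R).as_rotvec())/5].round(2)
E
python3 - <<'E'
from go import *
s=manip.sense(); p0=s['tcp_pos']; R0=Ro.from_quat(s['tool_rot']).as_matrix(); p1,R1=pose(63.4,.13,.10)
print(p1, rel(p0,R0,p1,R1))
rv=Ro.from_matrix(R0.T@R1).as_rotvec(); N=4
for i in range(N):
    a=(p0+(p1-p0)*i/N,R0@Ro.from_rotvec(rv*i/N).as_matrix()); b=(p0+(p1-p0)*(i+1)/N,R0@Ro.from_rotvec(rv*(i+1)/N).as_matrix()); print(rel(*a,*b))
E
```

```text
[ 0.56820868 -0.00825995  0.1       ] [ 5.250e+00 -1.781e+01  2.158e+01  1.948e+01  1.000e-02  2.000e-02]
[ 1.31 -4.45  5.4   4.87  0.    0.  ]
[ 1.31 -1.83  6.75  4.87  0.    0.  ]
[1.31 1.11 6.91 4.87 0.   0.  ]
[1.3  3.86 5.83 4.87 0.   0.  ]
```

carry_out --commands '[[[0,-0.9,1.1,1,0,0,30],[0,-1.8,2.2,2,0,0,30],[0,-2.7,3.2,3,0,0,30],[0,-3.6,4.3,4,0,0,30],[0,-4.5,5.4,4.9,0,0,30]]]'

```text
t: 0.65
tcp_pos: [0.2962, 0.4384, 0.2311]
tool_rot: [0.264, 0.656, -0.264, 0.656]
force: [0.6, -0.1, -0.2]
finger_gap: 0.352
```

carry_out --commands '[[[0,-0.4,1.4,1,0,0,30],[0,-0.8,2.7,2,0,0,30],[0,-1.2,4.1,3,0,0,30],[0,-1.5,5.4,4,0,0,30],[0,-1.8,6.7,4.9,0,0,30]]]'

```text
t: 1.15
tcp_pos: [0.3863, 0.2901, 0.2312]
tool_rot: [0.397, 0.585, -0.397, 0.585]
force: [-0.4, 0.5, 0.1]
finger_gap: 0.353
```

carry_out --commands '[[[0,0.2,1.4,1,0,0,30],[0,0.4,2.8,2,0,0,30],[0,0.6,4.1,3,0,0,30],[0,0.8,5.5,4,0,0,30],[0,1.1,6.9,4.9,0,0,30]]]'

```text
t: 1.65
tcp_pos: [0.4756, 0.1402, 0.2312]
tool_rot: [-0.512, -0.487, 0.513, -0.487]
force: [-0.1, 0.8, 0.7]
finger_gap: 0.35
```

carry_out --commands '[[[0.5,0.8,1.2,1,0,0,30],[1,1.6,2.4,2,0,0,30],[1.5,2.4,3.5,3,0,0,30],[2,3.1,4.7,4,0,0,30],[2.5,3.8,5.8,4.8,0,0,30]]]'

```text
t: 2.15
tcp_pos: [0.5641, -0.0093, 0.168]
tool_rot: [-0.602, -0.37, 0.603, -0.37]
force: [-0.4, 0.2, -0.3]
finger_gap: 0.348
```

Run:
```python
from go import *
w=snap('wrist','wrist1'); 
s=manip.sense(); print(s['t'],s['tcp_pos'],s['q'].round(2),s['finger_gap'],s['force'])
R0=Ro.from_quat(s['tool_rot']).as_matrix(); print('to high, to low',rel(s['tcp_pos'],R0,*pose(63.4,.13,.10)),rel(s['tcp_pos'],R0,*pose(63.4,.13,.013)))
st=[np.r_[H+.125*np.array([np.cos(a),np.sin(a)]),.025] for a in np.radians([18.4,63.4,108.4])]
print(proj(w,st))
```

```text
2.2 [ 0.5669226  -0.01374943  0.1664055 ] [-0.22  0.53  1.64 -0.    0.96  0.26] 0.35082241173008705 [ 2.06351648 -2.5669245  -1.15890177]
to high, to low [ 2.66 -0.06 -0.22 -0.11  0.02 -0.03] [ 6.14 -0.07 -0.23 -0.11  0.02 -0.03]
[[386.20400424 234.43910646]
 [287.87932356 195.87264556]
 [189.6213549  235.29092155]]
```

View pics/wrist1.png

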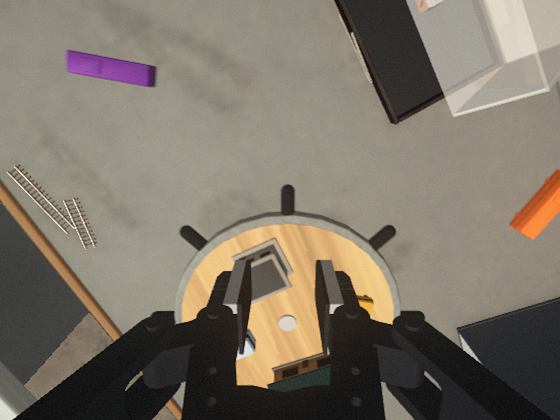

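carry_out --commands '[[[0.5,0,0,0,0,0,30],[1,0,-0.1,0,0,0,30],[1.7,0,-0.1,0,0,0,30],[2.4,0,-0.2,0,0,0,30],[2.4,0,-0.2,0,0,0,30]]]'

```text
t: 2.7
tcp_pos: [0.5629, -0.0011, 0.1062]
tool_rot: [-0.6, -0.374, 0.603, -0.37]
force: [0.5, 0.0, -0.4]
finger_gap: 0.353
```

Run:
```python
from go import *
w=snap('wrist','wrist2'); 
s=manip.sense(); print(s['t'],s['tcp_pos'],s['q'].round(2),s['finger_gap'],s['force'])
R0=Ro.from_quat(s['tool_rot']).as_matrix(); print(rel(s['tcp_pos'],R0,*pose(63.4,.13,.013)))
```

```text
2.75 [ 0.56397808 -0.00154151  0.10746258] [-0.2   0.62  1.69  0.    0.84  0.26] 0.3496336109225704 [ 0.14192418  0.50638364 -0.37709962]
[3.78 0.29 0.16 0.01 0.01 0.05]
```

View pics/wrist2.png

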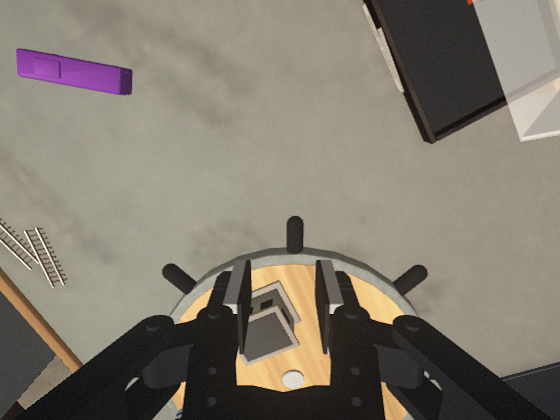

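carry_out --commands '[[[0,0.3,0.1,0,0,0,30],[0.5,0.3,0.1,0,0,0,30],[1,0.3,0.1,0,0,0,30],[1.3,0.3,0.1,0,0,0,30],[1.3,0.3,0.1,0,0,0,30]]]'

```text
t: 3.25
tcp_pos: [0.5701, -0.0087, 0.0747]
tool_rot: [-0.601, -0.372, 0.603, -0.37]
force: [0.4, 0.7, -0.4]
finger_gap: 0.353
```

Run:
```python
from go import *
s=manip.sense(); print(s['t'],s['tcp_pos'],s['finger_gap'],s['force'])
R0=Ro.from_quat(s['tool_rot']).as_matrix(); print(rel(s['tcp_pos'],R0,*pose(63.4,.13,.013)))
```

```text
3.25 [ 0.57013694 -0.00870261  0.07465909] 0.35327536417823713 [ 0.3527708   0.6914741  -0.40855126]
[ 2.47 -0.07  0.02 -0.02  0.01  0.04]
```

carry_out --commands '[[[0.6,0,0,0,0,0,30],[1.2,0,0,0,0,0,30],[1.8,0,0,0,0,0,30],[2.4,0,0,0,0,0,30],[2.4,0,0,0,0,0,30]]]'

```text
t: 3.75
tcp_pos: [0.5699, -0.0086, 0.0142]
tool_rot: [-0.601, -0.372, 0.603, -0.37]
force: [-0.1, 0.5, 0.9]
finger_gap: 0.353
```

carry_out --commands '[[[0,-0.09,0,-0.2,0,0,30],[0,-0.18,0,-0.4,0,0,30],[0,-0.27,0.01,-0.6,0,0,30],[0,-0.36,0.01,-0.8,0,0,30],[0,-0.45,0.02,-1,0,0,30]]]'

```text
t: 4.25
tcp_pos: [0.5612, -0.0042, 0.0168]
tool_rot: [0.585, 0.397, -0.585, 0.398]
force: [0.2, -0.8, 0.6]
finger_gap: 0.352
```

Run:
```python
from go import *
s=manip.sense(); print(s['t'],s['tcp_pos'],s['finger_gap'],s['force'])
R0=Ro.from_quat(s['tool_rot']).as_matrix(); print(rel(s['tcp_pos'],R0,*pose(68.4,.13,.013)))
snap('wrist','wrist3')
```

```text
4.25 [ 0.56124881 -0.00421591  0.01678238] 0.3516880718698647 [ 0.21013787 -0.82496206  0.57278039]
[ 0.15 -0.13  0.03  0.   -0.   -0.01]
```

View pics/wrist3.png

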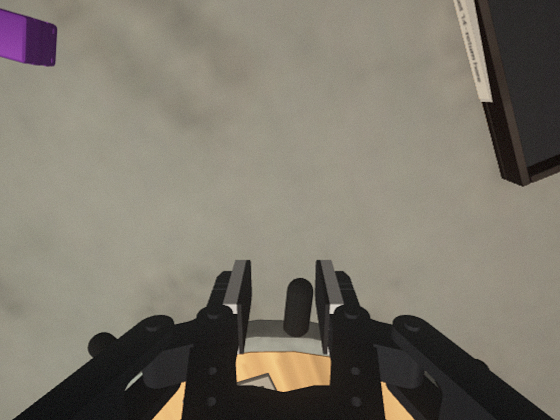

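carry_out --commands '[[[0.05,-0.25,0.01,-0.56,0,0,30],[0.1,-0.51,0.02,-1.12,0,0,30],[0.1,-0.76,0.06,-1.68,0,0,30],[0.1,-1.01,0.1,-2.24,0,0,30],[0.1,-1.26,0.15,-2.8,0,0,30]]]'

```text
t: 4.8
tcp_pos: [0.531, 0.0039, 0.0141]
tool_rot: [0.532, 0.466, -0.531, 0.466]
force: [-0.4, -0.6, -0.8]
finger_gap: 0.348
```

Run:
```python
from go import *
s=manip.sense(); print(s['t'],s['tcp_pos'],s['finger_gap'],s['force'])
R0=Ro.from_quat(s['tool_rot']).as_matrix(); print(rel(s['tcp_pos'],R0,*pose(82.4,.13,.013)))
```

```text
4.8 [0.53095955 0.00388733 0.0140587 ] 0.34848153035094276 [-0.43252914 -0.58203294 -0.82650927]
[ 0.04 -0.15  0.    0.01  0.   -0.02]
```

carry_out --commands '[[[0,-0.25,0.01,-0.56,0,0,30],[0,-0.51,0.02,-1.12,0,0,30],[0,-0.76,0.06,-1.68,0,0,30],[0,-1.01,0.1,-2.24,0,0,30],[0,-1.26,0.15,-2.8,0,0,30]]]'

```text
t: 5.3
tcp_pos: [0.4992, 0.0044, 0.0141]
tool_rot: [0.471, 0.527, -0.471, 0.528]
force: [0.6, 0.8, -0.4]
finger_gap: 0.352
```

carry_out --commands '[[[0,-0.25,0.01,-0.56,0,0,30],[0,-0.51,0.02,-1.12,0,0,30],[0,-0.76,0.06,-1.68,0,0,30],[0,-1.01,0.1,-2.24,0,0,30],[0,-1.26,0.15,-2.8,0,0,30]]]'

```text
t: 5.8
tcp_pos: [0.4683, -0.0029, 0.0141]
tool_rot: [0.404, 0.58, -0.403, 0.581]
force: [-0.4, 0.3, 0.5]
finger_gap: 0.352
```

Run:
```python
from go import *
s=manip.sense(); print(s['t'],s['tcp_pos'],s['finger_gap'],s['force'])
R0=Ro.from_quat(s['tool_rot']).as_matrix(); print(rel(s['tcp_pos'],R0,*pose(110.4,.13,.013)))
snap('wrist','wrist4'); snap('scene','scene4')
cv2.imwrite('pics/c4.png',cv2.resize(cv2.imread('pics/scene4.png')[160:330,200:400],None,fx=3,fy=3))
```

```text
5.8 [ 0.46825106 -0.00287353  0.01405877] 0.3519689429011104 [-0.36751645  0.31415966  0.52029092]
[ 0.04 -0.13 -0.06  0.01  0.01 -0.01]
```

View pics/c4.png

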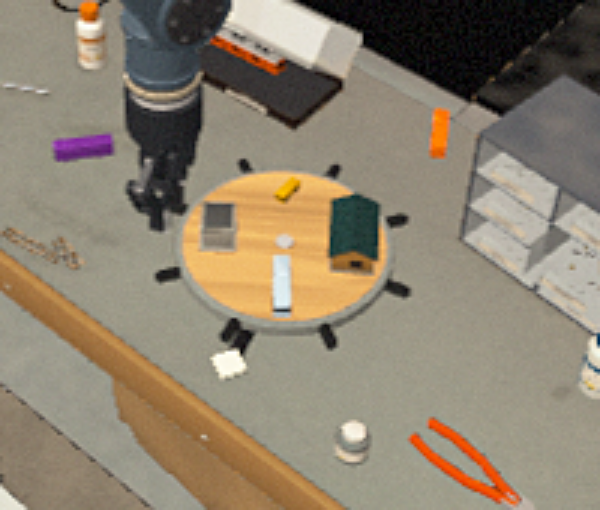

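View pics/wrist4.png

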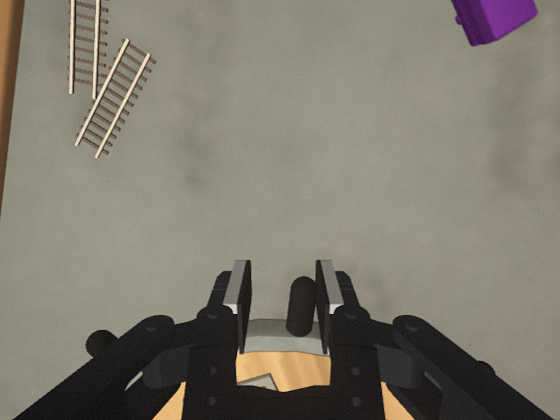

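carry_out --commands '[[[0,-0.25,0,-0.56,0,0,30],[0,-0.51,0.01,-1.12,0,0,30],[0,-0.76,0.04,-1.68,0,0,30],[0,-1.01,0.07,-2.24,0,0,30],[0,-1.26,0.1,-2.8,0,0,30]]]'

```text
t: 6.4
tcp_pos: [0.4403, -0.0165, 0.014]
tool_rot: [0.33, 0.625, -0.33, 0.626]
force: [0.3, 0.0, 0.4]
finger_gap: 0.349
```

carry_out --commands '[[[0,-0.25,0.01,-0.56,0,0,30],[0,-0.51,0.02,-1.12,0,0,30],[0,-0.76,0.06,-1.68,0,0,30],[0,-1.01,0.1,-2.24,0,0,30],[0,-1.26,0.15,-2.8,0,0,30]]]'

```text
t: 6.9
tcp_pos: [0.4158, -0.0371, 0.0139]
tool_rot: [0.251, 0.661, -0.251, 0.661]
force: [0.6, 1.2, -0.4]
finger_gap: 0.348
```

Run:
```python
from go import *
s=manip.sense(); print(s['t'],s['tcp_pos'],s['q'].round(2),s['finger_gap'],s['force'])
R0=Ro.from_quat(s['tool_rot']).as_matrix(); print(rel(s['tcp_pos'],R0,*pose(138.4,.13,.013)))
```

```text
6.9 [ 0.41575574 -0.03714106  0.01392496] [-0.36  0.71  2.1   0.    0.32 -1.2 ] 0.3483920177975081 [ 0.61678306  1.22203014 -0.36069455]
[ 0.04 -0.11 -0.06 -0.    0.01 -0.  ]
```

carry_out --commands '[[[0,-0.25,0,-0.56,0,0,30],[0,-0.51,0.01,-1.12,0,0,30],[0,-0.76,0.04,-1.68,0,0,30],[0,-1.01,0.07,-2.24,0,0,30],[0,-1.26,0.11,-2.8,0,0,30]]]'

```text
t: 7.4
tcp_pos: [0.3971, -0.0627, 0.0139]
tool_rot: [0.169, 0.686, -0.169, 0.687]
force: [0.5, 0.7, -0.0]
finger_gap: 0.351
```

carry_out --commands '[[[0,-0.25,0.01,-0.56,0,0,30],[0,-0.51,0.02,-1.12,0,0,30],[0,-0.76,0.06,-1.68,0,0,30],[0,-1.01,0.1,-2.24,0,0,30],[0,-1.26,0.15,-2.8,0,0,30]]]'

```text
t: 7.9
tcp_pos: [0.3854, -0.0922, 0.0139]
tool_rot: [0.084, 0.702, -0.084, 0.702]
force: [1.0, -0.1, 0.8]
finger_gap: 0.356
```

Run:
```python
from go import *
from meas import *
s=manip.sense(); print(s['t'],s['tcp_pos'],s['q'].round(2),s['finger_gap'],s['force'])
R0=Ro.from_quat(s['tool_rot']).as_matrix(); print(rel(s['tcp_pos'],R0,*pose(166.4,.13,.013)))
snap('top','top5'); snap('wrist','wrist5');w=snap('scene','scene5'); all(w,(295,241)); all(load('top5'),(317,233))
cv2.imwrite('pics/c5.png',cv2.resize(cv2.imread('pics/top5.png')[175:300,255:400],None,fx=5,fy=5))
```

```text
7.9 [ 0.38537413 -0.09222408  0.01388313] [-0.52  0.71  2.16  0.    0.27 -1.85] 0.35625586725151265 [ 0.97738446 -0.05702775  0.76942681]
[ 0.04 -0.08 -0.05 -0.    0.    0.  ]
circle [ 0.50868825 -0.12750886  0.10218505]
studs
([274.1, 216.9], 15, [0.5477, -0.009, 0.025], np.float64(0.1247), np.float64(71.8))
([258.0, 240.9], 761, [0.4373, -0.0447, 0.025], np.float64(0.1094), np.float64(130.8))
([328.0, 227.7], 20, [0.6255, -0.1653, 0.025], np.float64(0.1228), np.float64(-17.9))
([334.0, 250.1], 30, [0.5624, -0.2355, 0.025], np.float64(0.1206), np.float64(-63.6))
([316.3, 269.0], 29, [0.4702, -0.2417, 0.025], np.float64(0.1205), np.float64(-108.6))
([282.0, 272.5], 55, [0.3953, -0.1784, 0.025], np.float64(0.1243), np.float64(-155.8))
white
([275.7, 280.6], 71, [0.3721, -0.1758, 0.008], np.float64(0.1449), np.float64(-160.5))
hut
([280.0, 245.9], 84, [0.4409, -0.1292, 0.062], np.float64(0.0679), np.float64(-178.6))
circle [ 0.51127332 -0.12420521  0.1017015 ]
studs
([331.0, 193.7], 11, [0.6247, -0.1623, 0.025], np.float64(0.1197), np.float64(-18.6))
([299.1, 194.8], 9, [0.619, -0.0698, 0.025], np.float64(0.1207), np.float64(26.8))
([355.0, 215.2], 8, [0.5639, -0.2327, 0.025], np.float64(0.1206), np.float64(-64.1))
([357.1, 247.8], 8, [0.4704, -0.2398, 0.025], np.float64(0.1226), np.float64(-109.5))
white
hut
```

View pics/c5.png

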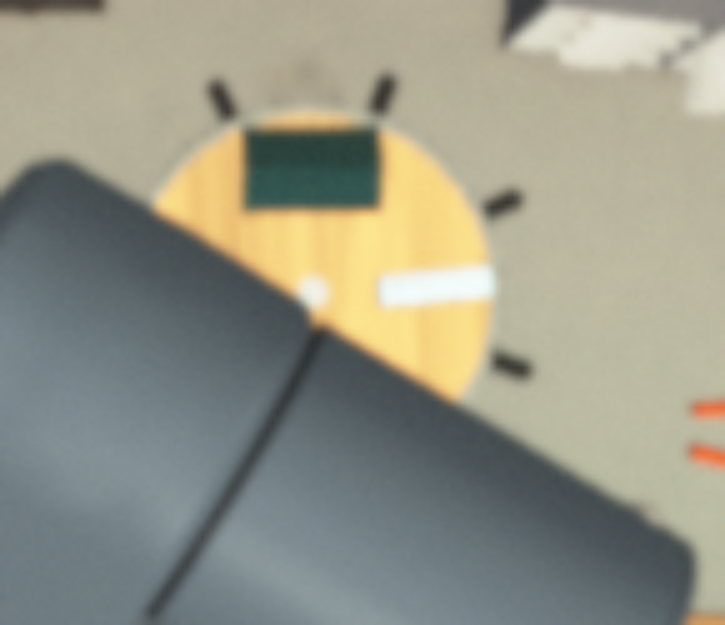

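View pics/wrist5.png

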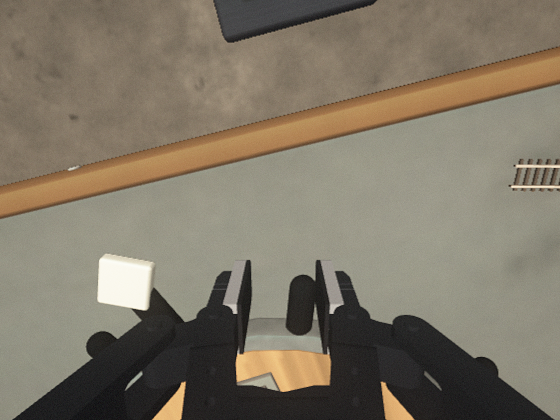

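carry_out --commands '[[[0,-0.25,0,-0.56,0,0,30],[0,-0.51,0.01,-1.12,0,0,30],[0,-0.76,0.04,-1.68,0,0,30],[0,-1.01,0.07,-2.24,0,0,30],[0,-1.26,0.11,-2.8,0,0,30]]]'

```text
t: 8.55
tcp_pos: [0.3808, -0.1233, 0.0139]
tool_rot: [-0.002, 0.707, 0.002, 0.707]
force: [0.7, 0.9, -1.1]
finger_gap: 0.357
```

carry_out --commands '[[[0,-0.07,0,-0.15,0,0,30],[0,-0.13,0,-0.3,0,0,30],[0,-0.19,0,-0.42,0,0,30],[0,-0.23,0,-0.5,0,0,30],[0,-0.23,0,-0.5,0,0,30]]]'

```text
t: 9.05
tcp_pos: [0.3804, -0.1289, 0.0138]
tool_rot: [-0.017, 0.707, 0.017, 0.707]
force: [0.5, -0.2, 0.3]
finger_gap: 0.349
```

Run:
```python
from go import *
from meas import *
s=manip.sense(); print(s['t'],s['tcp_pos'],s['q'].round(2),s['finger_gap'],s['force'])
R0=Ro.from_quat(s['tool_rot']).as_matrix(); print(rel(s['tcp_pos'],R0,*pose(182.9,.13,.013)))
snap('wrist','wrist6');w=snap('scene','scene6'); all(w,(295,241))
```

```text
9.05 [ 0.38043926 -0.12893058  0.01381503] [-0.61  0.71  2.14 -0.    0.29 -2.23] 0.34918850123085704 [ 0.4688709  -0.1593889   0.33473969]
[ 0.03 -0.09 -0.02 -0.02 -0.    0.  ]
circle [ 0.50935862 -0.12860915  0.10115131]
studs
([320.9, 221.7], 19, [0.6316, -0.1325, 0.025], np.float64(0.1223), np.float64(-1.8))
([265.9, 227.9], 7, [0.4938, -0.0238, 0.025], np.float64(0.1059), np.float64(98.4))
([334.7, 242.0], 23, [0.5904, -0.217, 0.025], np.float64(0.12), np.float64(-47.5))
([324.8, 263.3], 31, [0.5034, -0.2466, 0.025], np.float64(0.1181), np.float64(-92.9))
([295.9, 272.9], 26, [0.4205, -0.2081, 0.025], np.float64(0.1193), np.float64(-138.2))
([280.6, 272.9], 34, [0.3914, -0.1764, 0.025], np.float64(0.1273), np.float64(-157.9))
white
([275.8, 280.7], 70, [0.3722, -0.1761, 0.008], np.float64(0.1451), np.float64(-160.9))
hut
([270.6, 231.7], 26, [0.4646, -0.0706, 0.062], np.float64(0.0733), np.float64(127.7))
([284.0, 251.4], 154, [0.4327, -0.1517, 0.062], np.float64(0.0801), np.float64(-163.3))
```

View pics/wrist6.png

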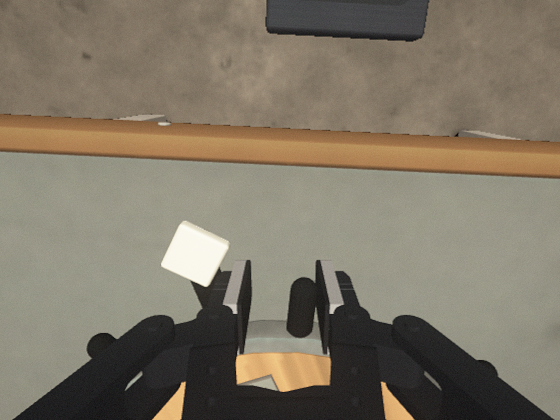

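View pics/scene6.png

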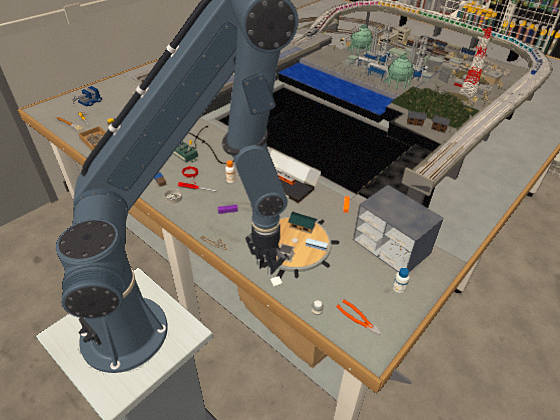

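carry_out --commands '[[[0,0.12,0,0.3,0,0,30],[0,0.25,0,0.55,0,0,30],[-0.4,0.25,0,0.55,0,0,30],[-1,0.25,0,0.55,0,0,30],[-1.8,0.25,0,0.55,0,0,30]]]'

```text
t: 9.65
tcp_pos: [0.3796, -0.1224, 0.0594]
tool_rot: [-0.0, 0.708, 0.001, 0.707]
force: [0.3, -0.7, -0.1]
finger_gap: 0.35
```

carry_out --commands '[[[-1,0,0,0,0,0,30],[-2,0,0,0,0,0,30],[-3,0,0,0,0,0,30],[-4,0,0,0,0,0,30],[-5,0,0,0,0,0,30]]]'

```text
t: 10.15
tcp_pos: [0.3795, -0.1223, 0.1855]
tool_rot: [-0.001, 0.707, 0.001, 0.707]
force: [0.4, -0.7, -0.2]
finger_gap: 0.354
```

carry_out --commands '[[[0,1.5,0,0,0,0,30],[0,3,0,0,0,0,30],[0,4.5,0,0,0,0,30],[0,6,0.3,0,0,0,30],[0,7.5,0.6,0,0,0,30]]]'

```text
t: 10.65
tcp_pos: [0.3942, 0.0663, 0.1845]
tool_rot: [-0.0, 0.707, 0.0, 0.707]
force: [0.9, -1.3, -0.2]
finger_gap: 0.353
```

carry_out --commands '[[[0,1.5,0,0,0,0,30],[0,3,0,0,0,0,30],[0,4.5,0,0,0,0,30],[0,6,0,0,0,0,30],[0,6,0,0,0,0,30]]]'

```text
t: 11.15
tcp_pos: [0.3943, 0.2183, 0.1846]
tool_rot: [-0.002, 0.706, 0.003, 0.708]
force: [-0.3, -0.9, 0.5]
finger_gap: 0.352
```

Run:
```python
from go import *
from meas import *
s=manip.sense(); print(s['t'],s['tcp_pos'],s['q'].round(2),s['force'])
for n,h in(('top',(317,233)),('scene',(295,241))): all(snap(n,n+'7'),h)
a=cv2.resize(cv2.imread('pics/top7.png')[175:300,255:400],None,fx=4,fy=4); b=cv2.resize(cv2.imread('pics/scene7.png')[190:315,220:350],None,fx=4,fy=4)
cv2.imwrite('pics/c7.png',cv2.resize(np.hstack([a,b]),(800,364)))
```

```text
11.15 [0.39429969 0.21826753 0.18459284] [ 0.26  0.37  1.91  0.    0.86 -1.32] [-0.30413036 -0.92066367  0.46975249]
circle [ 0.50969045 -0.12313382  0.10302299]
studs
([319.5, 191.0], 10, [0.6317, -0.1287, 0.025], np.float64(0.1222), np.float64(-2.6))
([288.8, 201.2], 9, [0.5994, -0.0404, 0.025], np.float64(0.122), np.float64(42.7))
([348.5, 205.0], 8, [0.5932, -0.2136, 0.025], np.float64(0.1231), np.float64(-47.3))
([274.7, 230.5], 11, [0.5139, -0.0021, 0.025], np.float64(0.1211), np.float64(88.0))
([358.8, 235.6], 9, [0.5056, -0.2442, 0.025], np.float64(0.1212), np.float64(-92.0))
([284.9, 261.3], 11, [0.4267, -0.0336, 0.025], np.float64(0.1221), np.float64(132.8))
([345.6, 265.2], 9, [0.4198, -0.2071, 0.025], np.float64(0.123), np.float64(-136.9))
([329.0, 272.2], 6, [0.399, -0.16, 0.025], np.float64(0.1167), np.float64(-161.6))
([314.5, 275.5], 12, [0.3885, -0.1188, 0.025], np.float64(0.1212), np.float64(177.9))
white
([331.9, 280.5], 96, [0.3748, -0.1709, 0.008], np.float64(0.1431), np.float64(-160.5))
hut
([324.7, 255.1], 84, [0.4467, -0.143, 0.062], np.float64(0.0661), np.flo
[... 321 characters left out ...]
([334.6, 241.9], 24, [0.5906, -0.2167, 0.025], np.float64(0.1215), np.float64(-47.4))
([265.7, 263.8], 30, [0.3875, -0.1229, 0.025], np.float64(0.1209), np.float64(178.0))
([324.9, 263.2], 31, [0.5039, -0.2466, 0.025], np.float64(0.1195), np.float64(-92.2))
([295.8, 273.0], 28, [0.4201, -0.2081, 0.025], np.float64(0.1198), np.float64(-137.5))
([280.7, 272.8], 35, [0.3918, -0.1764, 0.025], np.float64(0.1265), np.float64(-157.1))
white
([275.8, 280.7], 70, [0.3722, -0.1761, 0.008], np.float64(0.1447), np.float64(-160.3))
hut
([291.5, 213.1], 10, [0.5678, -0.0634, 0.062], np.float64(0.0872), np.float64(47.1))
([286.3, 249.5], 95, [0.4426, -0.1516, 0.062], np.float64(0.0701), np.float64(-159.6))
```

View pics/c7.png

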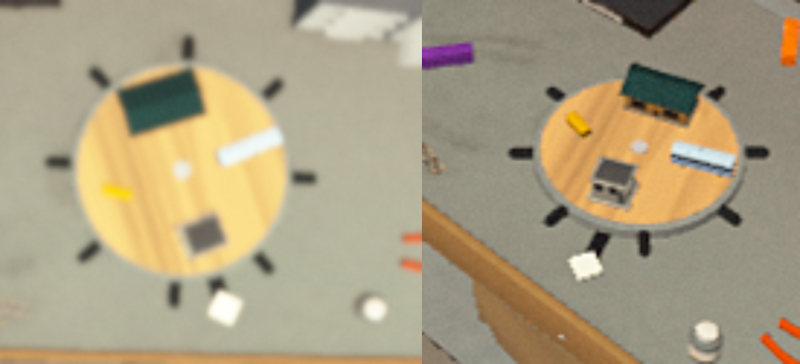

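```bash
python3 -c "
from station import manip
print(manip.sense()['qd'].round(3)); print(manip.sign_off())"
```

```text
[-0.041 -0.001  0.016 -0.003 -0.001  0.002]
the job is handed in; nothing more can be done
None
```

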